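Screw the coffee grinder's hopper down to its mark

TASK

The hopper on top of the coffee grinder has only been screwed part of the way in. Screw it down (clockwise seen from above, less than a full turn, regripping as needed) until its white pointer stands right at the red mark on the front of the grinder's shoulder, and let go; there is no stop to feel there. Leave the jar, mug, cup and salt shaker standing where they are.

Things in the scene. Friction and masses are not known exactly. Their poses are not given: they have to be found in the camera images.
- grinder: Grey round coffee grinder, fixed; black grounds drawer at its front. Origin: centre of its underside, on the hopper's vertical screw axis; -x is its front, z up. Shoulder 136 mm in diameter, flat top 120 mm above the origin; drawer reaches 82 mm forward, below 65 mm. On top the hopper: black ribbed collar (102 mm diameter), amber cup, black lid (89 mm) with a grip bar.
- mark (a point): Middle of the red mark (16 mm radially by 10 mm) on the front edge of the grinder's shoulder, 60 mm from the screw axis. Same axes as the grinder.
- hopper (a joint): Turn of the hopper, rad: 0 = white pointer at the red mark, negative = short of it (starts between -3.5 and -1.5), growing as it is turned clockwise from above. Travel -4.5 to 1.2, no stop or click at 0. Stiff: turning takes about 0.12 N m; it stays where left. The hopper sinks 1.27 mm per rad clockwise (8 mm a turn).
- grip (a point): Point on the screw axis in the hopper's grip bar, 11 mm below its top. Bar: straight, upright, across the lid, 70 mm long, 16 mm thick, 35 mm high, flat sides. Turns with the hopper: x along the bar, away from the white pointer (pointer at -x), y across its thickness, z up. At joint 0 this point is 203 mm above the worktop, the bar's top 214, the lid's top 179.
- pointer (a point): Top of the white pointer, a 10 mm wide white stripe on the hopper's black collar, 51 mm from the screw axis, continued by white patches on the lid's rim and on the same end of the grip bar's top. Same axes as the grip.
- honey_jar: Honey jar with a red lid, 58x62x86 mm, loose bystander. Origin: centre of its underside.
- mug: Mug with green and purple stripes, 84x123x91 mm with its handle, loose bystander. Origin: centre of its underside's outline, handle at -y.
- cup: Small espresso cup, red-brown inside, 62x92x51 mm with its handle, loose bystander. Origin: centre of its underside's outline, handle at -y.
- salt: Salt shaker with a grey top, 44x44x90 mm, loose bystander. Origin: centre of its underside.
Not all that is in view belongs to the job. What is shaped like the grinder but purple is not meant.

How it is judged:
By the outcome, as a careful person would: the job done as asked, in the order asked, and still so for the second after the job is handed in, with the robot touching nothing.
It also fails if it takes over 58 s, if anything falls off the work surface, if the arm or the gripper's body presses on something with over 40 N, if the wrist force passes 120 N, or if a joint passes its speed limit or range.

ROBOT

A 6-joint arm with a two-finger parallel gripper is mounted at the origin on a cart in front of the work surface, level with it; the furniture and walls round the work are solid. World frame = base frame: x ahead of the robot, y to its left, z up, the work surface at z = 0. Lengths are in mm, angles in rad, forces in N, time in s.
With the tool pointing down it reaches from about 400 to 925 mm from the base axis. Payload 12.5 kg.
Tool frame: the origin (TCP) lies midway between the tips of the shut fingers; the grasp point (between the pads) lies 19 mm behind it (env.pinch_z is the distance from the TCP to the grasp point, in mm); z points along the fingers, y is the line along which they close (so a half turn about z gives the same grasp; the last joint's range is limited). The gripper opens to 95 mm and grips with 3 to 60 N. Pads are 20 mm wide; open, the fingers measure 119 mm over their backs; the gripper's body (75 mm by 180 mm) begins 59 mm behind the grasp point.
Start: joints at [1.119, 0.491, 1.559, -0, 1.092, -0.106], TCP at [211.828, 588.027, 214.661] pointing down, gripper open.
Joint ranges: [-3.1, 3.1], [-0.84, 2.19], [0.05, 2.79], [-1.13, 4.28], [0.06, 2.93], [-2.69, 2.69]. Speed limits (rad/s): [2.22, 2.22, 2.79, 3.14, 3.14, 3.14].

INTERFACE

Orientations are given as [roll, pitch, yaw] about the fixed x, y, z axes, in that order (R = Rz(yaw) Ry(pitch) Rx(roll)).
In Python, from cell import readout, eyes, job_done, env gives the robot as it stands.
- The arm moves only by the shell command python3 -m jog 'ROWS'. ROWS is a JSON object of lists of equal length, an entry for each row: "dp": the shift along the tool's x, y, z in mm, a list of three; "twist": the turn about the tool's z in degrees; "claw": the closure, from -1 (fully open) to 1 (shut). A call has 1 to 8 rows; each row is the pose to reach, as a shift and turn from the pose commanded when the call began, along the tool's axes at that moment; what a row does not reach only later rows make up. A row lasts 1/12 s, in which the tool goes at most 41.7 mm and 7.16 degrees, less where a joint would pass 70% of its speed; a pose out of reach is approached as far as the arm can. A call with a gripper value outside its range is refused whole. The fingers move at their own pace and stop on an object; the grip force is fixed at half the most. Time passes only in rows, so rows that repeat a pose let the fingers close. It gives the time, the measured TCP pose, the force and the opening at its end, in the units of the state.
- readout.state(): the state, without advancing time (a new reading comes with each control period).
- eyes.read_camera(name): name is "scene" or "top"; returns the picture (384x512x3 uint8, red, green, blue); there is no depth.
- eyes.camera_model(name): a dict with "intrinsics" (3x3 intrinsics, pixels), "k1" (the pictures are not rectified: a ray, as slopes to the right and down, at radius r is drawn at 1 + k1 r^2 times it, then the intrinsics apply), "R" (3x3) and "t" (3): a world point X has camera coordinates R X + t. Camera axes: x right, y down, z forward; pixel columns grow to the right and rows downward; lengths in mm; the calibration is good to about 2 mm. A picture is of the moment at which its call begins. camera_model takes no time and is no camera call.
- job_done(): hands the job in, once; it reports no verdict.
The state is a dict: "t": time; "joints": joint angles; "qvel": joint speeds; "tau": joint torques, N m; "eef_pos": TCP position; "tcp_rot": TCP orientation; "ft_force": force on the tool from outside, world axes, zero at the start; "moment": the same for the moment, N m; "opening": opening from 0.0 (shut) to 1.0 (fully open).
Only numpy, scipy, OpenCV 4.12 (cv2) and the standard library are available. Lean on these libraries where they do the work, as an engineer would, in place of code of your own. Each camera call takes 0.05 s, during which the arm holds its last target. There are 200 camera calls.

## Working session

There is one attempt and no reset: what is moved stays moved. The work goes in short steps, Python scripts to look and compute and a shell command to move; the robot and the scene stay as the last step left them, time stands still between calls to the robot, and variables do not carry over. Pictures are saved under pics/ and viewed, on a budget of 10 in all, crops included, one or two more only if the job needs it, and the job is handed in when it is done.

```bash
mkdir -p pics; ls; python3 - <<'E'
from cell import readout, eyes, env
import cv2,numpy as np
s=readout.state();print({k:np.round(v,3).tolist() for k,v in s.items()})
for n in("scene","top"):
    im=eyes.read_camera(n);np.save(f"pics/{n}0.npy",im)
    cv2.imwrite(f"pics/{n}0.png",cv2.resize(im[:,:,::-1],(768,576),interpolation=cv2.INTER_CUBIC))
    print(n,eyes.camera_model(n))
E
```

```text
pics
{'t': 0.0, 'joints': [1.119, 0.492, 1.559, 0.0, 1.092, -0.106], 'qvel': [0.001, 0.001, 0.003, 0.001, -0.0, -0.0], 'tau': [0.003, -61.264, -25.817, 0.069, 0.048, -0.0], 'eef_pos': [211.718, 587.784, 214.056], 'tcp_rot': [-3.141, -0.0, 2.796], 'ft_force': [-0.532, 0.436, 0.178], 'moment': [-0.016, -0.036, -0.03], 'opening': 0.994}
scene {'intrinsics': array([[471.94409063,   0.        , 255.01181182],
       [  0.        , 471.94409063, 189.72080284],
       [  0.        ,   0.        ,   1.        ]]), 'k1': 0.024529583668936334, 'R': array([[ 0.88419792, -0.4670898 , -0.00459923],
       [-0.35916766, -0.67354096, -0.64601948],
       [ 0.29865134,  0.57286097, -0.76330707]]), 't': array([-486.12770613,  296.18355872, 1238.1557777 ])}
top {'intrinsics': array([[363.8288186 ,   0.        , 254.54567416],
       [  0.        , 363.8288186 , 188.60035471],
       [  0.        ,   0.        ,   1.        ]]), 'k1': 0.03927328561799978, 'R': array([[ 0.04957059, -0.99876191,  0.00417095],
       [-0.97251293, -0.04921823, -0.22758773],
       [ 0.22751124,  0.00722535, -0.97374865]]), 't': array([ -14.25110092,  576.8043029 , 1102.42464399])}
```

View pics/scene0.png

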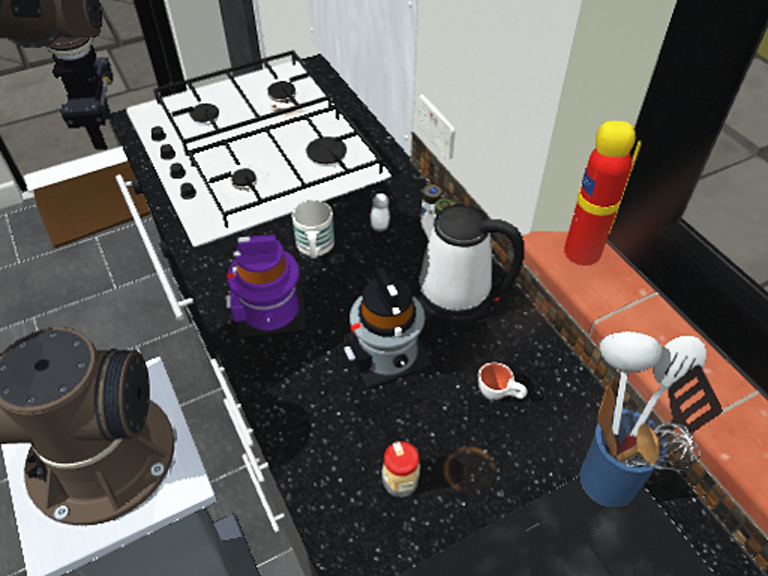

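View pics/top0.png

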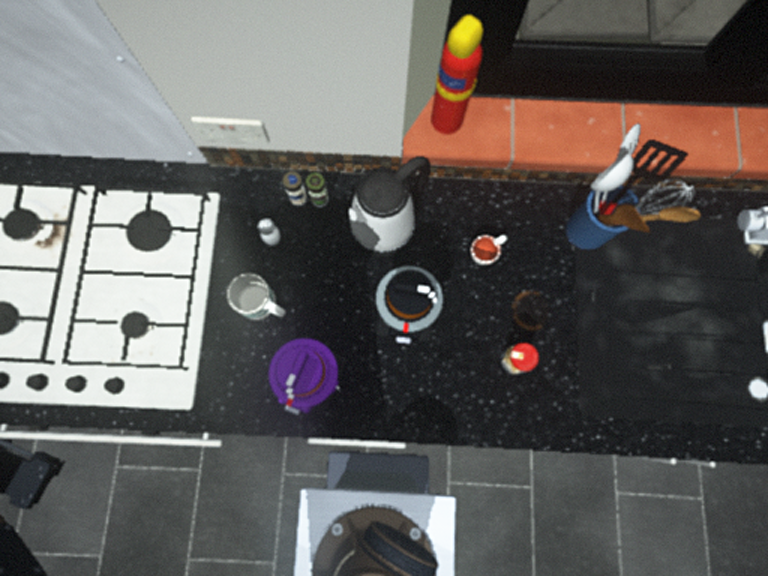

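The scene view shows the grey grinder at about (388,325) and the top view shows it at (409,298). In the top view its red mark is at (406,327) and the white pointer at (424–435,290). The purple one (scene 265,285; top 304,373) is a decoy, and the kettle (top 382,205) isn't a candidate. So I'm choosing the grey one, and will check it in one close crop of both views.

```bash
python3 - <<'E'
import cv2,numpy as np
t=np.load("pics/top0.npy")[170:235,240:305];s=np.load("pics/scene0.npy")[175:260,222:292]
f=lambda a:cv2.resize(a[:,:,::-1],(400,int(400*a.shape[0]/a.shape[1])),interpolation=cv2.INTER_CUBIC)
a,b=f(t),f(s);o=np.zeros((max(len(a),len(b)),800,3),np.uint8);o[:len(a),:400]=a;o[:len(b),400:]=b
print(400/65,400/70);cv2.imwrite("pics/crop0.png",o)
E
```

```text
6.153846153846154 5.714285714285714
```

View pics/crop0.png

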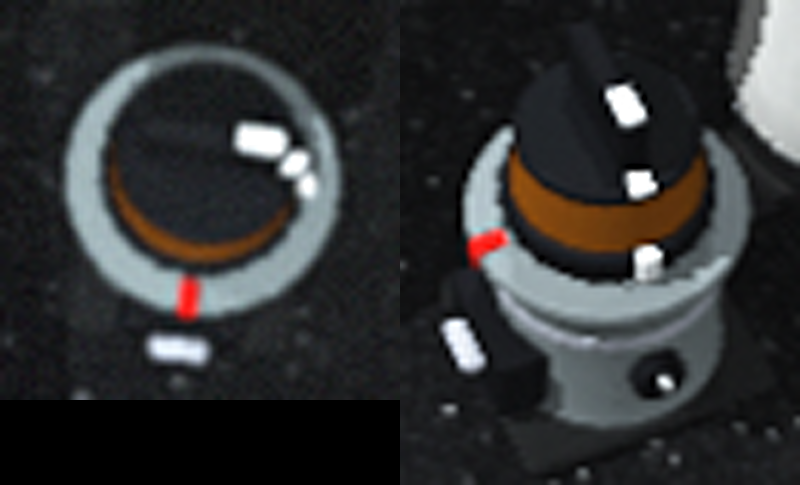

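```bash
cat > h.py <<'E'
import numpy as np,cv2
from cell import eyes
from scipy.optimize import least_squares
C={n:eyes.camera_model(n) for n in("scene","top")}
def proj(n,X):
    c=C[n];p=c["R"]@np.asarray(X,float)+c["t"];a=p[:2]/p[2];a=a*(1+c["k1"]*(a@a))
    K=c["intrinsics"];return np.array([K[0,0]*a[0]+K[0,2],K[1,1]*a[1]+K[1,2]])
def onplane(n,u,z):
    return least_squares(lambda x:proj(n,[x[0],x[1],z])-u,[500,0]).x
def model(p,n,k):
    x,y,yaw,q,rb,rl,zc=p
    e=lambda a,r,z:[x-r*np.cos(a),y-r*np.sin(a),z]
    d=-1.27*q
    return proj(n,{'m':e(yaw,60,120),'b':e(yaw-q,rb,214+d),'l':e(yaw-q,rl,179+d),'c':e(yaw-q,51,zc),'s':[x,y,120]}[k])
def fit(obs,x0):
    f=lambda p:np.concatenate([model(p,n,k)-u for (n,k),u in obs.items()]+[(p[4:]-[30,43,135])/[5,3,8]])
    r=least_squares(f,x0,loss="soft_l1")
    for (n,k),u in obs.items(): print(n,k,np.round(model(r.x,n,k)-u,2))
    return r.x
def crop(u,o,s): return (np.array(u)+.5)/s-.5+o
E
python3 - <<'E'
from h import *
T=lambda *u:crop(u,(240,170),400/65); S=lambda *u:crop((u[0]-400,u[1]),(222,175),400/70)
obs={('top','m'):T(189,298),('top','b'):T(260,140),('top','l'):T(294,163),('top','c'):T(307,186),('top','s'):T(203,181),
('scene','m'):S(488,245),('scene','b'):S(627,105),('scene','l'):S(640,184),('scene','c'):S(648,262)}
x0=onplane('top',T(203,181),120);print(x0)
p=fit(obs,[*x0,0,-1.7,30,43,135]);print(np.round(p,3),np.linalg.norm(p[:2]))
hy=p[2]-p[3];print("hopper yaw",hy,"gripz",203-1.27*p[3])
# kettle: top lid & base
for z in (0,200,250): print(z,'top lid c',onplane('top',(382/1.5,190/1.5),z),'scene lid c',onplane('scene',(463/1.5,225/1.5),z))
print('kettle near edge low',onplane('top',(384/1.5,250/1.5),0),'near edge high',[onplane('top',(384/1.5,225/1.5),z) for z in (150,200)])
for nm,u,z in (('jar',(522,358),86),('mug',(250,297),91),('cup',(486,249),51),('salt',(267,226),90),('purple',(304,373),120)): print(nm,onplane('top',np.array(u)/1.5,z).round())
E
```

```text
[534.6463307  -42.12616162]
top m [0.23 0.14]
top b [0.57 0.42]
top l [0.32 0.06]
top c [-0.26 -0.04]
top s [-0.47 -0.34]
scene m [ 0.06 -0.34]
scene b [-0.33  0.05]
scene l [ 0.21 -0.12]
scene c [ 0.07 -0.13]
[ 5.35642e+02 -4.06430e+01 -4.00000e-02 -1.54100e+00  2.39160e+01
  4.19540e+01  1.33424e+02] 537.1813500515274
hopper yaw 1.5002151618637998 gripz 204.95664326819715
0 top lid c [817.0814549   25.85610968] scene lid c [852.78792634 184.65175254]
200 top lid c [733.04559553  22.59160092] scene lid c [731.75925351  22.1551257 ]
250 top lid c [712.03663061  21.77547372] scene lid c [701.50208528 -18.469031  ]
kettle near edge low [670.18586425  13.9718363 ] near edge high [array([678.34356563,  15.58148467]), array([660.92342031,  15.13633365])]
jar [ 430. -278.]
mug [527. 286.]
cup [ 669. -211.]
salt [684. 266.]
purple [375. 158.]
```

The crop confirms the grey grinder. Its red mark is at crop (189,298), and three white pointer patches lie to the right, about 90° short of it. The fit agrees to 0.5 px: axis at (536,−41), q ≈ −1.54. That is inside the stated range. The kettle edge (x ≈ 660) is clear of the fingers. Next I lift and travel over.

```bash
python3 -m jog '{"dp":[[0,0,-40],[0,0,-80],[-29,-27,-80],[-58,-54,-80],[-87,-81,-80],[-116,-108,-80],[-145,-135,-80],[-174,-162,-80]],"twist":[0,0,0,0,0,0,0,0],"claw":[-1,-1,-1,-1,-1,-1,-1,-1]}'
python3 -m jog '{"dp":[[-29,-27,0],[-58,-54,0],[-87,-81,0],[-116,-108,0],[-145,-135,0],[-174,-162,0],[-203,-189,0],[-232,-216,0]],"twist":[0,0,0,0,0,0,0,0],"claw":[-1,-1,-1,-1,-1,-1,-1,-1]}'
python3 -m jog '{"dp":[[-28,-26,0],[-56,-52,0],[-84,-78,0],[-112,-104,0],[-112,-104,0],[-112,-104,0],[-112,-104,0],[-112,-104,0]],"twist":[7,14,21,28,35,42,49,56],"claw":[-1,-1,-1,-1,-1,-1,-1,-1]}'
python3 -m jog '{"dp":[[0,0,0],[0,0,0],[0,0,0],[0,0,0],[0,0,0]],"twist":[7,14,18.3,18.3,18.3],"claw":[-1,-1,-1,-1,-1]}'
python3 - <<'E'
from cell import readout
print(readout.state()["joints"])
E
```

```text
t: 0.77
eef_pos: [320.9, 374.8, 294.5]
tcp_rot: [-3.141, -0.0, 2.796]
ft_force: [0.7, 0.7, 1.1]
opening: 1.001
t: 1.43
eef_pos: [466.0, 92.8, 294.6]
tcp_rot: [3.141, -0.0, 2.796]
ft_force: [0.9, 1.2, 0.4]
opening: 1.0
t: 2.1
eef_pos: [535.7, -41.3, 294.2]
tcp_rot: [-3.141, -0.001, 1.812]
ft_force: [1.1, 0.0, 0.3]
opening: 0.998
t: 2.52
eef_pos: [535.7, -41.0, 294.4]
tcp_rot: [-3.141, -0.0, 1.502]
ft_force: [0.3, 0.1, 0.2]
opening: 1.0
[-1.99375687e-01  2.89904149e-01  1.66155679e+00  1.07088876e-04
  1.19054398e+00 -1.30310138e-01]
```

```bash
python3 -m jog '{"dp":[[0,0,30],[0,0,60],[0,0,85],[0,0,100],[0,0,106],[0,0,106]],"twist":[0,0,0,0,0,0],"claw":[-1,-1,-1,-1,-1,-1]}'
python3 - <<'E'
from cell import eyes
import cv2,numpy as np
a=eyes.read_camera("top")[150:250,220:320];b=eyes.read_camera("scene")[150:270,200:320]
f=lambda a:cv2.resize(a[:,:,::-1],(400,400),interpolation=cv2.INTER_CUBIC)
cv2.imwrite("pics/pre.png",np.hstack([f(a),f(b)]))
E
```

```text
t: 3.02
eef_pos: [535.4, -40.9, 187.5]
tcp_rot: [-3.139, -0.0, 1.501]
ft_force: [0.6, -0.3, -0.1]
opening: 0.999
```

View pics/pre.png

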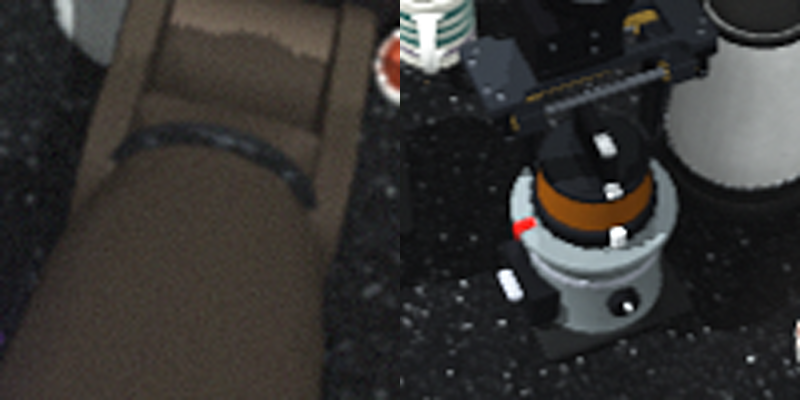

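The top view is blocked by the arm. The scene view shows the bar's white end at (604,143), the collar pointer at (617,236) and the red mark at (522,228), with the fingers astride the bar and nothing touched. Closing now.

```bash
python3 -m jog '{"dp":[[0,0,0],[0,0,0],[0,0,0],[0,0,0],[0,0,0],[0,0,0],[0,0,0],[0,0,0]],"twist":[0,0,0,0,0,0,0,0],"claw":[1,1,1,1,1,1,1,1]}'
python3 -m jog '{"dp":[[0,0,0],[0,0,0],[0,0,0],[0,0,0],[0,0,0],[0,0,0]],"twist":[0,0,0,0,0,0],"claw":[1,1,1,1,1,1]}'
python3 -m jog '{"dp":[[0,0,0.1],[0,0,0.2],[0,0,0.3],[0,0,0.4],[0,0,0.5],[0,0,0.5]],"twist":[4,8,12,16,20,20],"claw":[1,1,1,1,1,1]}'
python3 - <<'E'
from cell import readout
s=readout.state();print(s["joints"],s["moment"])
E
```

```text
t: 3.78
eef_pos: [535.8, -41.0, 188.6]
tcp_rot: [3.142, -0.0, 1.499]
ft_force: [0.1, -0.1, 0.4]
opening: 0.493
t: 4.28
eef_pos: [539.1, -41.1, 188.7]
tcp_rot: [3.134, -0.0, 1.498]
ft_force: [19.6, 1.2, -10.4]
opening: 0.165
t: 4.78
eef_pos: [539.8, -41.3, 188.3]
tcp_rot: [3.133, -0.003, 1.145]
ft_force: [23.7, 1.7, -12.4]
opening: 0.165
[-1.98953953e-01  3.99637960e-01  1.80157282e+00  1.50097391e-03
  9.31475833e-01  2.25664830e-01] [ 0.09855782 -3.31991126 -0.04390534]
```

The bar pushed the tool about 4 mm in +x with 20 N, so the axis is nearer x ≈ 540. I'll shift to match and check the turn.

```bash
python3 -m jog '{"dp":[[1,2,0],[1.7,3.8,0],[1.7,3.8,0],[1.7,3.8,0]],"twist":[0,0,0,0],"claw":[1,1,1,1]}'
python3 -m jog '{"dp":[[0,0,0.1],[0,0,0.2],[0,0,0.3],[0,0,0.4],[0,0,0.5],[0,0,0.5]],"twist":[4,8,12,16,20,20],"claw":[1,1,1,1,1,1]}'
python3 - <<'E'
from cell import readout,eyes
import cv2,numpy as np
s=readout.state();print(s["joints"],s["moment"])
b=eyes.read_camera("scene")[160:260,215:315]
cv2.imwrite("pics/t40.png",cv2.resize(b[:,:,::-1],(600,600),interpolation=cv2.INTER_CUBIC))
E
```

```text
t: 5.12
eef_pos: [540.2, -41.2, 188.2]
tcp_rot: [3.141, -0.0, 1.15]
ft_force: [3.0, -1.7, 0.0]
opening: 0.168
t: 5.62
eef_pos: [540.8, -41.6, 187.8]
tcp_rot: [3.139, -0.001, 0.797]
ft_force: [4.8, -4.4, -0.7]
opening: 0.167
[-1.98326527e-01  4.04004147e-01  1.79562743e+00 -5.98090365e-04
  9.39367704e-01  5.76198849e-01] [-0.84080543 -0.67792879 -0.15257217]
```

View pics/t40.png

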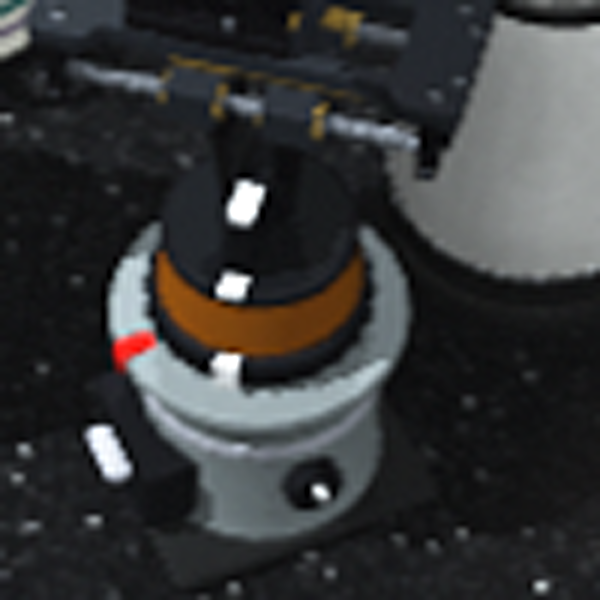

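The hopper has turned with the gripper. In the crop the collar pointer is now at (226,370) and the red mark at (134,349), so a good part remains. Continuing by 36° before the closer measurement.

```bash

python3 -m jog '{"dp":[[0,1,0.1],[0,1,0.2],[0,1,0.3],[0,1,0.4],[0,1,0.5],[0,1,0.6],[0,1,0.7],[0,1,0.8]],"twist":[5,10,15,20,25,30,36,36],"claw":[1,1,1,1,1,1,1,1]}'
python3 -m jog '{"dp":[[0,0,0],[0,0,0]],"twist":[0,0],"claw":[1,1]}'
python3 - <<'E'
from cell import readout,eyes
import cv2,numpy as np
s=readout.state();print(s["joints"],s["moment"])
b=eyes.read_camera("scene")[175:250,220:295]
cv2.imwrite("pics/t76.png",cv2.resize(b[:,:,::-1],(600,600),interpolation=cv2.INTER_CUBIC))
E
```

```text
t: 6.33
eef_pos: [541.5, -42.8, 187.0]
tcp_rot: [3.139, -0.002, 0.166]
ft_force: [4.7, -8.3, -0.5]
opening: 0.165
t: 6.5
eef_pos: [541.5, -42.8, 187.0]
tcp_rot: [3.139, -0.002, 0.172]
ft_force: [4.5, -8.2, -2.0]
opening: 0.169
[-1.99913822e-01  4.05992265e-01  1.79467179e+00 -1.52035269e-03
  9.38274558e-01  1.19932042e+00] [-1.38746453 -0.52953718 -0.09524569]
```

View pics/t76.png

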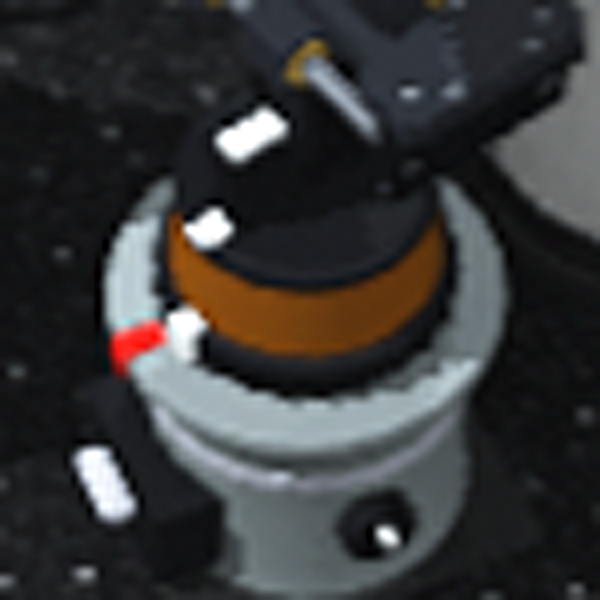

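```bash
cat > f2.py <<'E'
from h import *
T=lambda *u:crop(u,(240,170),400/65); S=lambda *u:crop((u[0]-400,u[1]),(222,175),400/70)
S1=lambda *u:crop(u,(215,160),6);S2=lambda *u:crop(u,(220,175),8)
obs=[(0,'top','m',T(189,298)),(0,'top','b',T(260,140)),(0,'top','l',T(294,163)),(0,'top','c',T(307,186)),(0,'top','s',T(203,181)),
(0,'scene','m',S(488,245)),(0,'scene','b',S(627,105)),(0,'scene','l',S(640,184)),(0,'scene','c',S(648,262)),
(1,'scene','m',S1(134,349)),(1,'scene','b',S1(246,202)),(1,'scene','l',S1(234,286)),(1,'scene','c',S1(226,370)),
(2,'scene','m',S2(139,346)),(2,'scene','b',S2(252,135)),(2,'scene','l',S2(208,229)),(2,'scene','c',S2(186,333))]
def run(obs,nq,show=True):
    # p: x,y,yaw,rb,rl,zc, top bias(2), scene bias(2), q...
    def pred(p,i,n,k):
        q=p[10+i];return model([p[0],p[1],p[2],q,p[3],p[4],p[5]-1.27*q],n,k)+(p[6:8] if n=='top' else p[8:10])
    f=lambda p:np.concatenate([(pred(p,i,n,k)-u)/.4 for i,n,k,u in obs]+[(p[3:6]-[24,42.5,131])/[3,2,6],p[6:10]/1.0])
    r=least_squares(f,[536,-41,0,24,42,131,0,0,0,0]+[-1.5,-.8,-.2,0][:nq],loss="soft_l1")
    sd=np.sqrt(np.diag(np.linalg.inv(r.jac.T@r.jac)))
    if show:
        for i,n,k,u in obs: print(i,n,k,np.round(pred(r.x,i,n,k)-u,2))
    print(np.round(r.x,3));print(np.round(sd,3))
if __name__=="__main__":
    run(obs,3)
    run([o for o in obs if o[1]=='scene'],3,False)
E
python3 f2.py
```

```text
0 top m [0.2  0.02]
0 top b [-0.    0.32]
0 top l [-0.12  0.06]
0 top c [ 0.12 -0.06]
0 top s [-0.15 -0.42]
0 scene m [ 0.23 -0.05]
0 scene b [-0.49 -0.06]
0 scene l [ 0.02 -0.09]
0 scene c [ 0.19 -0.03]
1 scene m [ 0.3  -0.34]
1 scene b [-0.28  0.16]
1 scene l [-0.14  0.21]
1 scene c [0.16 0.07]
2 scene m [ 0.28 -0.4 ]
2 scene b [-0.07  0.  ]
2 scene l [-0.01  0.37]
2 scene c [-0.28  0.06]
[ 5.36289e+02 -4.23530e+01 -5.80000e-02  2.13110e+01  3.97240e+01
  1.33962e+02 -2.49000e-01  1.02000e-01 -1.70000e-01  2.13000e-01
 -1.54400e+00 -8.73000e-01 -2.46000e-01]
[2.121 2.293 0.018 0.841 0.856 1.366 0.76  0.701 0.774 0.694 0.025 0.025
 0.028]
[ 5.36116e+02 -4.31940e+01 -5.00000e-02  2.14660e+01  3.97180e+01
  1.33892e+02  0.00000e+00 -0.00000e+00 -2.59000e-01 -8.80000e-02
 -1.53100e+00 -8.65000e-01 -2.40000e-01]
[2.959 3.283 0.023 1.084 1.065 1.516 1.    1.    1.044 1.005 0.032 0.028
 0.029]
```

About 0.24 rad (14°) remains. I'll turn that, release and lift clear to look.

```bash

python3 -m jog '{"dp":[[0,0.5,0.1],[0,0.7,0.2],[0,1,0.3],[0,1,0.3],[0,1,0.3],[0,1,0.3]],"twist":[4,8,12,14,14,14],"claw":[1,1,1,1,1,1]}'
python3 -m jog '{"dp":[[0,0,0],[0,0,0],[0,0,0],[0,0,0],[0,0,0],[0,0,0],[0,0,0],[0,0,0]],"twist":[0,0,0,0,0,0,0,0],"claw":[-1,-1,-1,-1,-1,-1,-1,-1]}'
python3 -m jog '{"dp":[[0,0,0],[0,0,-5],[0,0,-20],[0,0,-50],[0,0,-90],[0,0,-110],[0,0,-110]],"twist":[0,0,0,0,0,0,0],"claw":[-1,-1,-1,-1,-1,-1,-1]}'
python3 - <<'E'
from cell import readout,eyes
import cv2,numpy as np
s=readout.state();print(s["joints"],s["moment"])
b=eyes.read_camera("scene")[175:250,220:295]
cv2.imwrite("pics/t90.png",cv2.resize(b[:,:,::-1],(600,600),interpolation=cv2.INTER_CUBIC))
E
```

```text
t: 7.05
eef_pos: [541.5, -43.5, 186.7]
tcp_rot: [3.141, -0.002, -0.072]
ft_force: [4.4, -6.0, -1.3]
opening: 0.165
t: 7.72
eef_pos: [540.8, -42.6, 186.5]
tcp_rot: [-3.141, 0.0, -0.072]
ft_force: [0.8, 0.5, 0.2]
opening: 0.67
t: 8.3
eef_pos: [542.2, -42.9, 301.5]
tcp_rot: [3.141, -0.008, -0.072]
ft_force: [-0.3, -0.3, 0.0]
opening: 0.998
[-2.00534264e-01  2.91139335e-01  1.64049945e+00  1.27452346e-04
  1.20219033e+00  1.44193582e+00] [ 0.00493023  0.15160456 -0.02662465]
```

View pics/t90.png

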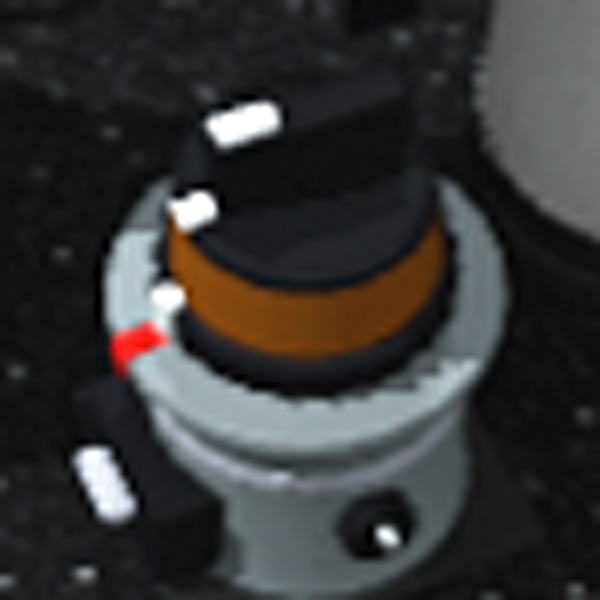

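The crop shows the collar pointer at (168,305), next to the red mark (139,346), and the bar is roughly lined up. I'm moving the arm aside to get both views.

```bash

python3 -m jog '{"dp":[[-14,-36,0],[-28,-72,0],[-42,-108,0],[-56,-144,0],[-70,-180,0],[-84,-216,0],[-98,-252,0],[-112,-288,0]],"twist":[0,0,0,0,0,0,0,0],"claw":[-1,-1,-1,-1,-1,-1,-1,-1]}'
python3 -m jog '{"dp":[[0,0,0],[0,0,0]],"twist":[0,0],"claw":[-1,-1]}'
python3 - <<'E'
from cell import eyes
import cv2,numpy as np
g=lambda n:np.mean([eyes.read_camera(n).astype(float) for _ in range(6)],0)
t=g("top");np.save("pics/top9.npy",t);s=g("scene");np.save("pics/scene9.npy",s)
c=lambda a,z:cv2.resize(a[:,:,::-1].clip(0,255).astype(np.uint8),(400,400),interpolation=cv2.INTER_CUBIC)
cv2.imwrite("pics/end.png",np.hstack([c(t[172:232,242:302],0),c(s[178:228,225:275],0)]))
E
```

```text
t: 9.02
eef_pos: [448.4, 254.1, 295.5]
tcp_rot: [3.141, 0.002, -0.072]
ft_force: [0.4, 0.5, -0.1]
opening: 1.002
t: 9.18
eef_pos: [448.6, 254.0, 295.4]
tcp_rot: [3.141, 0.002, -0.068]
ft_force: [0.7, -1.0, -0.2]
opening: 0.999
```

View pics/end.png

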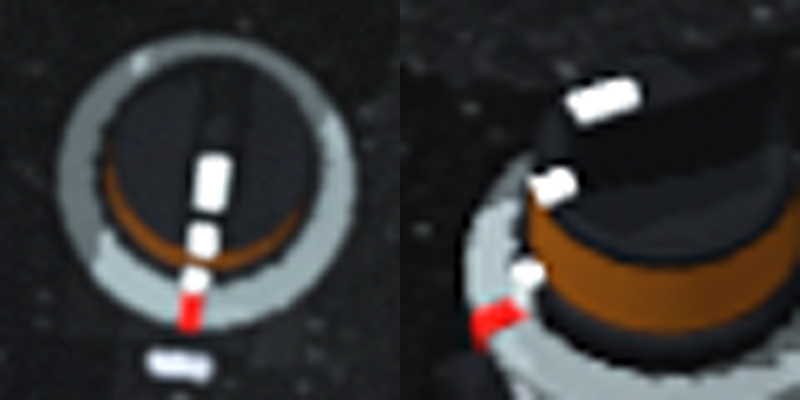

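```bash
cat >> f2.py <<'E'
    print("---")
    T3=lambda *u:crop(u,(242,172),400/60);S3=lambda *u:crop((u[0]-400,u[1]),(225,178),8)
    n=[(3,'top','m',T3(191,313)),(3,'top','b',T3(212,183)),(3,'top','l',T3(203,241)),(3,'top','c',T3(196,279)),(3,'top','s',T3(207,181)),
     (3,'scene','m',S3(499,322)),(3,'scene','b',S3(603,99)),(3,'scene','l',S3(553,186)),(3,'scene','c',S3(528,272))]
    run(obs+n,4)
    run([(0,)+o[1:] for o in n],1,False)
    run([o for o in obs+n if o[1]=='scene'],4,False)
E
python3 f2.py | sed -n '/---/,$p'
```

```text
---
0 top m [0.19 0.  ]
0 top b [0.   0.32]
0 top l [-0.13  0.08]
0 top c [ 0.28 -0.09]
0 top s [-0.04 -0.42]
0 scene m [ 0.19 -0.05]
0 scene b [-0.53 -0.04]
0 scene l [-0.04 -0.08]
0 scene c [ 0.18 -0.15]
1 scene m [ 0.26 -0.34]
1 scene b [-0.23  0.17]
1 scene l [-0.1  0.2]
1 scene c [ 0.15 -0.08]
2 scene m [ 0.24 -0.4 ]
2 scene b [0.05 0.04]
2 scene l [0.12 0.39]
2 scene c [-0.29 -0.11]
3 top m [ 0.26 -0.51]
3 top b [0.01 0.07]
3 top l [-0.11  0.05]
3 top c [-0.3  0.8]
3 top s [-0.09 -0.15]
3 scene m [ 0.24 -0.4 ]
3 scene b [0.05 0.17]
3 scene l [-0.05  0.1 ]
3 scene c [-0.61  1.04]
[ 5.36271e+02 -4.27700e+01 -6.50000e-02  2.09770e+01  3.93390e+01
  1.35070e+02 -2.68000e-01  9.10000e-02 -2.12000e-01  2.11000e-01
 -1.54900e+00 -8.78000e-01 -2.50000e-01  2.10000e-02]
[2.104 2.239 0.014 0.63  0.642 1.324 0.754 0.697 0.768 0.682 0.021 0.023
 0.027 0.021]
[ 5.37515e+02 -3.98460e+01 -5.90000e-02  2.06800e+01  3.92680e+01
  1.40087e+02  6.68000e-01  1.89000e-01 -2.25000e-01 -7.67000e-01
  6.29400e+00]
[2.44  3.021 0.034 1.359 1.339 2.528 0.97  0.759 0.809 0.887 0.035]
[ 5.35874e+02 -4.37560e+01 -5.70000e-02  2.10510e+01  3.92460e+01
  1.34997e+02 -0.00000e+00 -0.00000e+00 -2.16000e-01 -9.50000e-02
 -1.53700e+00 -8.68000e-01 -2.40000e-01  5.70000e-02]
[2.916 3.237 0.019 0.858 0.88  1.393 1.    1.    1.029 1.006 0.03  0.026
 0.028 0.035]
```

The estimate is q ≈ +0.02 ± 0.02, and the tool's own turn (yaw −0.072 against grinder yaw −0.06) gives about +0.01. One last cross-check: sub-pixel centroids in the top picture, and whether the bystanders moved.

```bash
python3 - <<'E'
from h import *
t=np.load("pics/top9.npy");t0=np.load("pics/top0.npy").astype(float)
w=t[172:232,242:302];red=(w[...,0]-w[...,1:].max(2)).clip(60,None)-60
red[:38]=0
yy,xx=np.mgrid[172:232,242:302];m=np.array([(red*xx).sum(),(red*yy).sum()])/red.sum()
k=(w.min(2)-160).clip(0,None)
def cen(r0,r1,c0,c1):
    s=np.s_[r0-172:r1-172,c0-242:c1-242];return np.array([(k[s]*xx[s]).sum(),(k[s]*yy[s]).sum()])/k[s].sum()
b=cen(194,204,270,278);l=cen(205,211,269,276);print('mark',m,'bar',b,'lid',l)
B=onplane('top',b,214);L=onplane('top',l,179);M=onplane('top',m,120);print(B,L,M)
# bar/lid line direction and the screw axis by radius 60 from the mark vs lid-bar
c=np.array([536.5,-42.5]);
for c in ([536.5,-42.5],[540,-42.5],[537,-41]):
    a=[np.arctan2(*(np.array(c)-P)[::-1]) for P in (B,L,M)];print(c,np.round(a,3))
d=np.abs(t-t0).max(2)
for nm,(u,v) in dict(jar=(348,238),cup=(324,166),mug=(168,198),salt=(179,152)).items(): print(nm,d[v-18:v+18,u-18:u+18].mean().round(1),d[v-18:v+18,u-18:u+18].max())
E
```

```text
mark [270.0714862  218.50677747] bar [273.35060154 198.90487147] lid [272.04642393 207.63407022]
[515.61511111 -40.09958582] [497.20357449 -38.96806305] [474.51829833 -36.91182479]
[536.5, -42.5] [-0.114 -0.09  -0.09 ]
[540, -42.5] [-0.098 -0.082 -0.085]
[537, -41] [-0.042 -0.051 -0.065]
jar 4.0 15.166666666666664
cup 3.8 12.833333333333336
mug 59.4 215.66666666666666
salt 10.6 133.83333333333334
```

```bash
python3 - <<'E'
import numpy as np
from cell import job_done,readout
d=np.abs(np.load("pics/scene9.npy")-np.load("pics/scene0.npy")).max(2)
for nm,(u,v) in dict(mug=(208,155),salt=(253,142),cup=(332,254),jar=(267,312)).items():
    w=d[v-14:v+14,u-8:u+8];print(nm,w.mean().round(1),(w>40).mean().round(2), (w[14:]>40).mean().round(2))
print(readout.state()["ft_force"]);print(job_done())
E
```

```text
mug 9.7 0.1 0.11
salt 16.6 0.1 0.0
cup 0.9 0.0 0.0
jar 0.9 0.0 0.0
[-0.14423607 -0.45053492 -0.58537177]
the job is handed in; nothing more can be done
None
```

I gripped the grey grinder's bar and turned the hopper about 90° clockwise in one grip. Then I let go, lifted clear and moved the arm aside; the job is handed in after about 10 s of the 58 s.

- **Alignment:** In the final top view the bar, lid and collar patches line up with the red mark. My estimates put the joint between about −0.02 and +0.02 rad from the two-camera fit, the patch alignment and the tool's own turn. The scene camera alone gave +0.06 ± 0.035 rad. The fit using only the last pictures gave about +0.01 ± 0.035 rad (it came out as 6.294, a full turn on).
- **Disagreement:** The cameras put the screw axis about 5 mm nearer the robot than the grip felt it. That caused a 20 to 25 N side load at first. I shifted the tool, and the load fell below 10 N.
- **Bystanders:** The jar and cup are unchanged in both views. The mug and salt shaker could not be fully confirmed. The arm covers them in the last top view, and about 10% of the pixels at each changed in the scene view. That is probably the arm and its shadow, since the tool stayed about 290 mm above the worktop when it passed near them, and no contact force showed.

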